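Push a row of glaze test tiles home in the sample rail and drop its keeper

TASK

Four loose glaze test tiles lie in a row in the aluminium sample rail, short of its end stop. With the fingertips behind the last tile, push the whole row steadily along the channel until it is fully home against the end stop, and only then tip the brass keeper over so that it drops flat into the channel behind the row and locks it. Touch no tile but the last one, do not pick up or knock the tiles, and leave the cup, the brush and the pebble where they are.

Things in the scene. Friction and masses are not known exactly. Their poses are not given: they have to be found in the camera images.
- sample_rail: glaze sample rail, fixed to the table: dark board 104 x 320 x 10 mm under a satin grey aluminium channel 290 mm long. Origin on the table under the channel's middle; z up, +y along the channel to its closed end (dark rubber end stop, face at y = +130 mm), -y to its open end (y = -145 mm), -x to the side with the brass keeper (the robot's side)
- stop_face (a point): middle of the foot of the rubber end stop's face, on the channel floor, 12 mm above the table. The channel is 55 mm wide inside; its in-turned lips (top 22.5 mm above the table) leave a slot 47 mm wide on top, so that shut fingers go in from above
- keeper (a joint): swing of the brass keeper, rad: 0 = shut (flat across the channel, its tongue down in it), 1.57 = upright, 2.0 = leaning fully back, out of the way. Leaf 14 mm wide, 46 mm long; hinge line along the rail at rail x = -36, y = 0, 27 mm above the table. It swings freely: leaning back it stays; pushed past upright towards the channel it falls shut
- keeper_edge (a point): middle of the rounded free edge of the keeper leaf, 42.5 mm from its hinge line; moves with it. Shut, the front of its tongue is 123 mm from the stop's face, 3 mm behind a row that is home; if the row is not home the tongue rests on a tile and the leaf stays up
- tile_0: glaze test tile with a reddish brown glaze patch, 30 mm along the rail, 52 mm across it, 6 mm thick, 20 g, lying loose on the channel floor, under the lips; its own x axis points along the rail to the end stop; origin at the centre of its underside. The four stand one behind another in any order, with gaps up to 2 mm
- tile_1: glaze test tile with a blue-grey glaze patch, 30 mm along the rail, 52 mm across it, 6 mm thick, 20 g, lying loose on the channel floor, under the lips; its own x axis points along the rail to the end stop; origin at the centre of its underside. The four stand one behind another in any order, with gaps up to 2 mm
- tile_2: glaze test tile with a pale cream glaze patch, 30 mm along the rail, 52 mm across it, 6 mm thick, 20 g, lying loose on the channel floor, under the lips; its own x axis points along the rail to the end stop; origin at the centre of its underside. The four stand one behind another in any order, with gaps up to 2 mm
- tile_3: glaze test tile with a black glaze patch, 30 mm along the rail, 52 mm across it, 6 mm thick, 20 g, lying loose on the channel floor, under the lips; its own x axis points along the rail to the end stop; origin at the centre of its underside. The four stand one behind another in any order, with gaps up to 2 mm
- bisque_cup: unglazed pink clay cup, 68 mm across, 56 mm high, standing past the end stop; bystander; origin at the centre of its foot
- glaze_brush: flat wooden brush, 24 x 214 x 12 mm, lying along the far side of the rail; bystander; origin at its middle, underside, long in its y
- polish_stone: orange-red burnishing pebble, 40 x 53 x 34 mm, on the near side of the rail; bystander; origin at the centre of its underside
Not all that is in view belongs to the job. What is shaped like the tile_2 but pink or turquoise is not meant.

How it is judged:
By the outcome, as a careful person would: the job done as asked, in the order asked, and still so for the second after the job is handed in, with the robot touching nothing.
It also fails if it takes over 48 s, if anything falls off the work surface, if the arm or the gripper's body presses on something with over 40 N, if the wrist force passes 120 N, or if a joint passes its speed limit or range.

ROBOT

A 6-joint arm with a two-finger parallel gripper is mounted at the origin on a cart in front of the work surface, level with it; the furniture and walls round the work are solid. World frame = base frame: x ahead of the robot, y to its left, z up, the work surface at z = 0. Lengths are in mm, angles in degrees, forces in N, time in s.
With the tool pointing down it reaches from about 300 to 850 mm from the base axis. Payload 4.2 kg.
Tool frame: the origin (TCP) lies midway between the tips of the shut fingers; the grasp point (between the pads) lies env.hold_point_z behind it (env.hold_point_z is the distance from the TCP to the grasp point, in mm); z points along the fingers, y is the line along which they close (so a half turn about z gives the same grasp; the last joint's range is limited). The gripper opens to 91 mm and grips with 3 to 60 N. Pads are 32 mm wide; open, the fingers measure 118 mm over their backs; the gripper's body (76 mm by 178 mm) begins 60 mm behind the grasp point.
Start: joints at [63.598, 18.312, 89.639, -0, 72.044, -1.146], TCP at [245.336, 520.052, 213.976] pointing down, gripper open.
Joint ranges: [-177.97, 177.97], [-48.28, 115.42], [12.27, 149.76], [-77.06, 257.06], [2.81, 150.46], [-146.56, 146.56]. Speed limits (degrees/s): [147.25, 147.25, 180, 180, 180, 180].

INTERFACE

Orientations are given as [roll, pitch, yaw] about the fixed x, y, z axes, in that order (R = Rz(yaw) Ry(pitch) Rx(roll)).
In Python, from workcell import env, viewer, spotter gives the robot as it stands.
- The arm moves only by the tool apply_moves, never from a script. Its arguments are lists of equal length, an entry for each row: "delta_pos": the shift along the world's x, y, z normalised to -1 to 1, where 1 is 120 mm, a list of three; "rot": the turn, a rotation vector about the world's x, y, z normalised to -1 to 1, where 1 is 1.5 rad, a list of three; "hand": the opening, from 0 (shut) to 1 (fully open). A call has 1 to 10 rows; each row is the pose to reach, as a shift and turn from the pose commanded when the call began; what a row does not reach only later rows make up. A row lasts 1/12 s, in which the tool goes at most 41.7 mm and 7.16 degrees, less where a joint would pass 70% of its speed; a pose out of reach is approached as far as the arm can. A call with a number of a shift or a turn outside -1 to 1 is refused whole. A call with a gripper value outside its range is refused whole. The fingers move at their own pace and stop on an object; "newtons" is the grip in N (left out, the last holds). Time passes only in rows, so rows that repeat a pose let the fingers close. It gives the time, the measured TCP pose, the force, the opening and the grip force at its end, in the units of the state.
- env.state(): the state, without advancing time (a new reading comes with each control period).
- viewer.grab_frame(name): name is "scene" or "top" or "wrist"; returns a dict with "pixels" (400x640x3 uint8, red, green, blue), "camera_matrix" (3x3 intrinsics, pixels), "R" (3x3) and "t" (3): a world point X has camera coordinates R X + t; the wrist camera has in their place "mount" (4x4, takes a point from camera to tool coordinates, whose origin is the TCP and whose axes are the flange's). Camera axes: x right, y down, z forward; pixel columns grow to the right and rows downward; lengths in mm; the calibration is good to about 2 mm. The wrist camera is an equidistant fisheye: a pixel r from the principal point sees the ray r / f radians off the axis. A picture is of the moment at which its call begins: read the wrist's pose just before it. There is no depth.
- env.job_done(): hands the job in; it is judged then, once.
Trained networks look in a picture, given as the dict that the camera call returned (one of the last four; its "shot" number tells which), for a name from the list of things; names that differ only in an ending like _2 or _b are one class to them, and where a whole thing is asked for, a point or a joint stands for the part that bears it (a point fixed in the world has none). Each returns a list of dicts, best first, with "score" (0 to 1); they miss things now and then, are a little off and sometimes report something else, mostly with a low value. They report only what shows in the picture. A call takes as long as a camera call. They do not tell look-alikes from the thing itself.
- spotter.trace(picture, query): "mask" (400x640 bool, what is visible of it) and "box" ([centre column, centre row, width, height] in pixels, round what is visible of it).
- spotter.landmark_of(picture, query): "position" ([column, row] in pixels: a listed point, or the origin of a listed thing).
The state is a dict: "time_s": time; "qpos": joint angles; "qvel": joint speeds; "effort": joint torques, N m; "ee_pos": TCP position; "ee_rot": TCP orientation; "force": force on the tool from outside, world axes, zero at the start; "torque": the same for the moment, N m; "gripper_width": finger opening in mm; "gripper_force": force on a finger pad.
Only numpy, scipy, OpenCV 4.12 (cv2) and the standard library are available. Lean on these libraries where they do the work, as an engineer would, in place of code of your own. Each camera call takes 0.05 s, during which the arm holds its last target. There are 200 camera calls.

## Working session

There is one attempt and no reset: what is moved stays moved. The work goes in short steps, Python scripts to look and compute and a tool call to move; the robot and the scene stay as the last step left them, time stands still between calls to the robot, and variables do not carry over. Pictures are saved under pics/ and viewed, at most 10 in all, crops included, and the job is handed in when it is done.

Besides the shell and the picture viewer there is one more tool, called after "Request:" in YAML: its name, and indented under it one key for each argument. apply_moves: Moves the arm, as the interface text tells. Its arguments: {"type":"object","properties":{"delta_pos":{"type":"array"},"rot":{"type":"array"},"hand":{"type":"array"},"newtons":{"type":"number"}},"required":["delta_pos","rot","hand"]}

```bash
mkdir -p pics
cat > h.py <<'E'
import numpy as np, cv2
from workcell import env, viewer, spotter
def ray_pt(p,px,z):
    K=np.array(p["camera_matrix"]);R=np.array(p["R"]);t=np.array(p["t"])
    d=R.T@np.linalg.solve(K,[px[0],px[1],1.]);c=-R.T@t
    return c+d*(z-c[2])/d[2]
def proj(p,X):
    q=np.array(p["R"])@np.array(X,float)+np.array(p["t"]);q=np.array(p["camera_matrix"])@q
    return q[:2]/q[2]
def save(p,n): cv2.imwrite(f"pics/{n}.png",p["pixels"][:,:,::-1])
E
python3 - <<'E'
from h import *
print(env.state()['ee_pos'],env.state()['ee_rot'],env.hold_point_z)
for n in("top","scene"):
    p=viewer.grab_frame(n);save(p,n+"0")
    for q,z in(("sample_rail",0),("stop_face",12),("keeper_edge",60),("keeper",27),("tile_0",12),("bisque_cup",0),("glaze_brush",0),("polish_stone",0)):
        for d in spotter.landmark_of(p,q)[:6]:
            print(n,q,round(d["score"],2),np.round(d["position"]),np.round(ray_pt(p,d["position"],z)))
E
```

```text
[245.11369915 519.56320812 213.1260847 ] [-1.79899266e+02 -6.16063456e-04  1.54745047e+02] 18.8
top sample_rail 0.79 [364. 185.] [588.  53.   0.]
top stop_face 0.69 [306. 165.] [632. 184.  12.]
top keeper_edge 0.47 [356. 202.] [544.  74.  60.]Traceback (most recent call last):
  File "<stdin>", line 6, in <module>
ValueError: it knows: bisque_cup, glaze_brush, keeper_edge, polish_stone, sample_rail, stop_face, tile
```

View pics/top0.png

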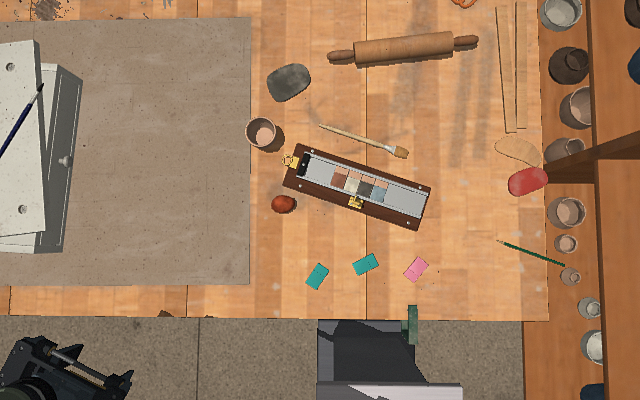

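The top view shows the rail from (285,165) at the stop end to (430,210) at the open end. The tiles, from the stop, are brown (340,180), cream (352,184), black (366,187) and blue-grey (380,190), and the keeper is at (355,202). The pink and turquoise slabs at (317,276), (365,264) and (416,269) are look-alikes lying loose on the table. The last tile is the blue-grey one.

Run:
```python
from h import *
for n in("top","scene"):
    p=viewer.grab_frame(n);save(p,n+"1")
    for q,z in(("sample_rail",0),("stop_face",12),("keeper_edge",60),("tile",12),("bisque_cup",0),("glaze_brush",0),("polish_stone",0)):
        for d in spotter.landmark_of(p,q)[:7]:
            print(n,q,round(d["score"],2),np.round(d["position"],1),np.round(ray_pt(p,d["position"],z),1))
    R=np.array(p["R"]);print(-R.T@np.array(p["t"]))
    # rail axis from board mask
    m=spotter.trace(p,"sample_rail")[0]["mask"].astype(np.uint8)
    if n=="top":
        c=max(cv2.findContours(m,0,2)[0],key=cv2.contourArea)[:,0].astype(float)
        w=np.array([ray_pt(p,x,10)[:2] for x in c],np.float32);print("rect",cv2.minAreaRect(w))
        cv2.imwrite("pics/crop1.png",cv2.resize(p["pixels"][135:240,270:450,::-1],None,fx=4.4,fy=4.4,interpolation=2))
```

```text
top sample_rail 0.95 [362.2 184.6] [588.5  57.    0. ]
top stop_face 0.83 [310.4 165.7] [629.3 174.3  12. ]
top keeper_edge 0.45 [356.4 203.8] [539.8  73.5  60. ]
top tile 0.86 [353.9 182. ] [592.8  76.4  12. ]
top tile 0.84 [314.  275.8] [384.3 163.9  12. ]
top tile 0.73 [342.2 176.3] [605.5 102.7  12. ]
top tile 0.64 [366.1 186.5] [582.7  49.2  12. ]
top tile 0.56 [364.3 263.1] [412.9  53.3  12. ]
top tile 0.56 [413.6 265.6] [408.4 -54.7  12. ]
top tile 0.53 [379.2 194.7] [564.5  20.   12. ]
top bisque_cup 0.76 [265.  137.5] [696.4 279.9   0. ]
top glaze_brush 0.66 [362.2 141. ] [688.9  57.    0. ]
top polish_stone 0.7 [282.9 205.1] [540.9 236.3   0. ]
[464.86545284 124.37870944 966.5235167 ]
rect ((582.245849609375, 73.65744018554688), (323.1213684082031, 107.41938018798828), 71.37303161621094)
scene sample_rail 0.97 [375.7 234.6] [590.8  62.4   0. ]
scene stop_face 0.88 [351.5 203.9] [620.  183.3  12. ]
scene stop_face 0.68 [304.3 207.7] [517.6 226.8  12. ]
scene stop_face 0.49 [383.7 242.1] [571.5  16.9  12. ]
scene stop_face 0.32 [352.  184.9] [685.5 264.4  12. ]
scene keeper_edge 0.58 [350.2 212.9] [534.1  82.3  60. ]
scene tile 0.89 [307.1 264.5] [399.9  36.5  12. ]
scene tile 0.79 [340.4 297.9] [393.1 -74.8  12. ]
scene tile 0.71 [265.1 241.4] [373.8 149.1  12. ]
scene tile 0.67 [382.4 245.4] [561.   9.  12.]
scene tile 0.59 [371.4 226.9] [590.1  76.9  12. ]
scene tile 0.59 [377.2 232.5] [585.2  52.5  12. ]
scene tile 0.46 [364.9 217.6] [604.4 115.8  12. ]
scene bisque_cup 0.85 [349.4 184.2] [698.8 291.2   0. ]
scene glaze_brush 0.7 [409.6 224.7] [681.5  53.4   0. ]
scene glaze_brush 0.56 [375.3 235.9] [586.6  58.9   0. ]
scene polish_stone 0.54 [306.4 212.2] [522.  224.7   0. ]
[   5.74799581 -556.35477412  509.69159621]
```

View pics/scene1.png

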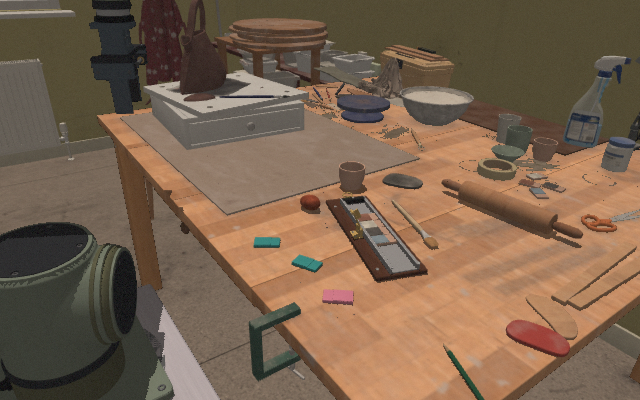

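View pics/crop1.png

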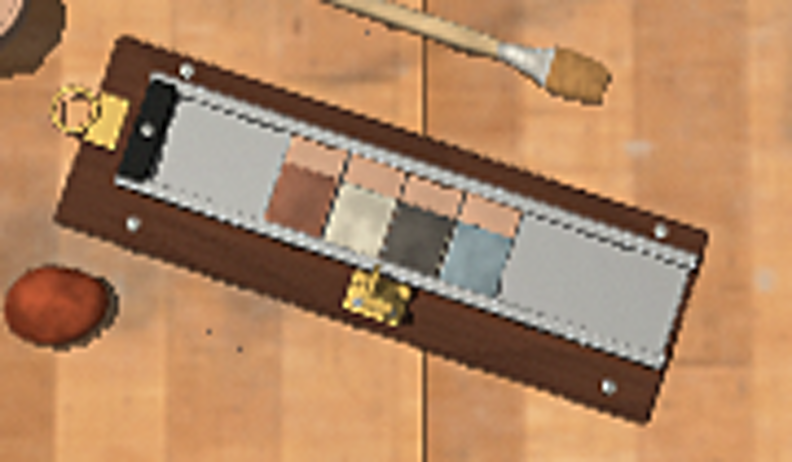

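The scene view agrees: the rail's stop end is at (350,204), the open end at (415,268), the keeper is upright or leaning at (352,215), and the look-alikes are in front at (267,242), (307,264) and (338,297). The crop confirms that blue-grey, at crop (480,258), is the last tile, with free channel behind it. I'll fit the rail pose from the board corners.

```bash
cat >> h.py <<'E'
from scipy.optimize import least_squares
def railfit(p,obj,px,x0=(588,60,-18.6)):
    def f(v):
        return np.concatenate([proj(p,r2w(v,o))-q for o,q in zip(obj,px)])
    return least_squares(f,x0,loss="soft_l1")
def r2w(v,o):
    a=np.radians(v[2]);c,s=np.cos(a),np.sin(a)
    return np.array([v[0]+c*o[0]-s*o[1],v[1]+s*o[0]+c*o[1],o[2]])
def w2r(v,X):
    a=np.radians(v[2]);c,s=np.cos(a),np.sin(a);d=np.array(X[:2])-v[:2]
    return np.array([c*d[0]+s*d[1],-s*d[0]+c*d[1]])
E
python3 - <<'E'
from h import *
p=viewer.grab_frame("top")
crop=np.array([(122,37),(708,235),(648,425),(55,220)])
px=crop/4.4+[270,135]-0.4
obj=[(52,160,10),(52,-160,10),(-52,-160,10),(-52,160,10)]
r=railfit(p,obj,px);v=r.x;print(v,r.fun.round(1))
for n,c in(("tail",(510,250)),("tail lo",(500,293)),("head",(275,185)),("stop",(168,133)),("keep",(375,297)),("openend",(677,313))):
    z={"keep":60,"openend":20,"stop":20}.get(n,18)
    print(n,w2r(v,ray_pt(p,np.array(c)/4.4+[270,135]-.4,z)).round(1))
s=env.state();print(s["time_s"],"TCP target at rail(0,-60)",r2w(v,(0,-60,0)))
E
```

```text
[583.17510904  71.00092853 -18.79025945] [-0.5 -1.1  1.2 -0.2  0.3  0.7 -0.7  0.4]
tail [  9.4 -64.7]
tail lo [-12.9 -66.9]
head [ 2. 58.]
stop [  9.1 118. ]
keep [-39.5  -7.3]
openend [   6.3 -153.5]
1.15 TCP target at rail(0,-60) [563.84882369  14.19868655   0.        ]
```

The board isn't centred on the channel. Corrected for that, the rail origin is about (586.5, 60), which agrees with the network (588, 57). The push needed is about 63 mm. Next I fly to a hover behind the last tile.

Request:
apply_moves:
  delta_pos:
    - [0.52, -0.92, 0]
    - [0.52, -0.92, 0]
    - [0.52, -0.92, 0]
    - [0.52, -0.92, 0]
  rot:
    - [0, 0, 0.076]
    - [0, 0, 0.076]
    - [0, 0, 0.076]
    - [0, 0, 0.076]
  hand: [0, 0, 0, 0]
  newtons: 30

```text
time_s: 1.48
ee_pos: [309.8, 404.3, 214.1]
ee_rot: [-179.8, 0.1, 161.0]
force: [-0.7, -0.1, 0.4]
gripper_width: 67.4
gripper_force: 0.0
```

Request:
apply_moves:
  delta_pos:
    - [0.52, -0.92, 0]
    - [0.52, -0.92, 0]
    - [0.52, -0.92, 0]
    - [0.52, -0.92, 0]
  rot:
    - [0, 0, 0]
    - [0, 0, 0]
    - [0, 0, 0]
    - [0, 0, 0]
  hand: [0, 0, 0, 0]

```text
time_s: 1.82
ee_pos: [372.5, 294.4, 214.2]
ee_rot: [-179.9, 0.1, 161.0]
force: [0.6, 1.0, 0.8]
gripper_width: 40.4
gripper_force: 0.0
```

Request:
apply_moves:
  delta_pos:
    - [0.52, -0.92, 0]
    - [0.52, -0.92, 0]
    - [0.52, -0.92, 0]
    - [0.52, -0.92, 0]
  rot:
    - [0, 0, 0]
    - [0, 0, 0]
    - [0, 0, 0]
    - [0, 0, 0]
  hand: [0, 0, 0, 0]

```text
time_s: 2.15
ee_pos: [435.3, 184.4, 214.2]
ee_rot: [-179.9, 0.2, 160.9]
force: [0.4, 0.4, 0.2]
gripper_width: 14.1
gripper_force: 0.0
```

Request:
apply_moves:
  delta_pos:
    - [0.52, -0.92, 0]
    - [0.52, -0.92, 0]
    - [0.52, -0.92, 0]
    - [0.52, -0.92, 0]
  rot:
    - [0, 0, 0]
    - [0, 0, 0]
    - [0, 0, 0]
    - [0, 0, 0]
  hand: [0, 0, 0, 0]

```text
time_s: 2.48
ee_pos: [498.2, 74.2, 214.0]
ee_rot: [-179.9, 0.2, 161.0]
force: [1.1, 0.1, 1.1]
gripper_width: 0.3
gripper_force: 0.0
```

Request:
apply_moves:
  delta_pos:
    - [0.52, -0.92, -0.5]
    - [0.52, -0.92, -0.5]
    - [0.52, -0.92, -0.5]
    - [0.52, -0.92, -0.5]
    - [0.52, -0.92, -0.5]
    - [0.52, -0.92, -0.5]
  rot:
    - [0, 0, 0]
    - [0, 0, 0]
    - [0, 0, 0]
    - [0, 0, 0]
    - [0, 0, 0]
    - [0, 0, 0]
  hand: [0, 0, 0, 0, 0, 0]

```text
time_s: 2.98
ee_pos: [557.1, -31.1, 153.5]
ee_rot: [180.0, -0.1, 161.2]
force: [-0.6, 0.8, 0.6]
gripper_width: 0.5
gripper_force: 0.0
```

```bash
cat >> h.py <<'E'
from scipy.spatial.transform import Rotation as Ro
def wproj(p,s,X):
    Rt=Ro.from_euler("xyz",s["ee_rot"],degrees=True).as_matrix()
    q=Rt.T@(np.array(X,float)-s["ee_pos"]);M=np.linalg.inv(np.array(p["mount"]));c=M[:3,:3]@q+M[:3,3]
    K=np.array(p["camera_matrix"]);rho=np.hypot(c[0],c[1]);th=np.arctan2(rho,c[2])
    return K[:2,2]+np.array([K[0,0]*c[0],K[1,1]*c[1]])/rho*th
def wray(p,s,px,z):
    K=np.array(p["camera_matrix"]);u=(np.array(px,float)-K[:2,2])/[K[0,0],K[1,1]];th=np.linalg.norm(u)
    d=np.array([*(u/th*np.sin(th)),np.cos(th)]);M=np.array(p["mount"])
    Rt=Ro.from_euler("xyz",s["ee_rot"],degrees=True).as_matrix()
    o=Rt@M[:3,3]+s["ee_pos"];d=Rt@M[:3,:3]@d
    return o+d*(z-o[2])/d[2]
E
python3 - <<'E'
from h import *
s=env.state();p=viewer.grab_frame("wrist");save(p,"w1")
print(s["time_s"],s["ee_pos"],s["ee_rot"],s["gripper_width"],s["force"])
import pickle;pickle.dump((s,{k:p[k] for k in("pixels","camera_matrix","mount")}),open("w1.pkl","wb"))
for q,z in(("sample_rail",0),("stop_face",12),("keeper_edge",65),("tile",12)):
    for d in spotter.landmark_of(p,q)[:5]: print(q,round(d["score"],2),np.round(d["position"]),wray(p,s,d["position"],z).round(1))
E
```

```text
2.9833 [557.14586987 -31.12343382 153.49585266] [ 1.79965341e+02 -1.11948679e-01  1.61208107e+02] 0.49018395815585647 [-0.55768042  0.77822827  0.64131328]
stop_face 0.82 [510. 191.] [628.6 183.3  12. ]
keeper_edge 0.8 [430. 144.] [535.1  76.9  65. ]
keeper_edge 0.19 [431. 187.] [572.9  68.2  65. ]
tile 0.89 [402. 190.] [583.8  52.1  12. ]
tile 0.85 [244.  59.] [401.4 -60.   12. ]
tile 0.84 [352.  33.] [412.9  51.8  12. ]
tile 0.83 [432. 189.] [594.   83.9  12. ]
tile 0.71 [456. 188.] [601.9 112.6  12. ]
```

View pics/w1.png

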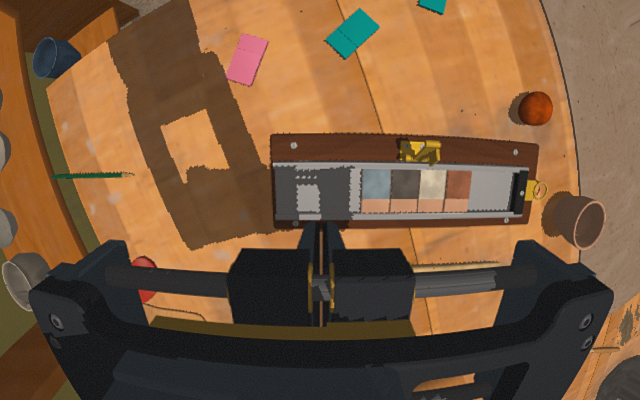

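The wrist view shows the tail of the blue-grey tile at column 361, the stop face at (511,190), and the keeper leaning back at (430,144). The tips are over the channel behind the row.

Run:
```python
from h import *
import pickle
s,p=pickle.load(open("w1.pkl","rb"));v=np.array([586.5,60,-18.8])
for n,px,z in(("tail up",(361,175),18),("tail dn",(361,205),18),("head",(471,190),18),("stop",(512,190),18),("open end",(275,190),12),("near edge",(380,163.5),22.5),("far edge",(380,216),22.5),("near edge L",(300,164),22.5),("near R",(490,165),22.5),("keep",(430,144),65)):
    X=wray(p,s,px,z);print(n,X.round(1),w2r(v,X).round(1))
print("TCP rail",w2r(v,s["ee_pos"]))
g=cv2.cvtColor(p["pixels"],cv2.COLOR_RGB2GRAY)
print(g[155:225,372].tolist())
cv2.imwrite("pics/w1c.png",cv2.resize(p["pixels"][120:240,260:450,::-1],None,fx=4,fy=4,interpolation=2))
```

```text
tail up [553.4  13.7  18. ] [-16.4 -54.5]
tail dn [583.7   4.4  18. ] [ 15.3 -53.5]
head [607.8 127.7  18. ] [-1.7 70.9]
stop [625.7 182.4  18. ] [ -2.4 128.5]
open end [541.  -75.8  12. ] [   0.7 -143.2]
near edge [547.2  35.1  22.5] [-29.2 -36.3]
far edge [600.2  19.8  22.5] [ 25.9 -33.6]
near edge L [522.4 -40.5  22.5] [ -28.3 -115.8]
near R [585.9 155.1  22.5] [-31.2  89.8]
keep [535.2  77.4  65. ] [-54.2  -0.1]
TCP rail [  1.57789119 -95.72176036]
[67, 68, 64, 66, 64, 63, 64, 84, 159, 158, 150, 151, 152, 155, 131, 131, 133, 134, 135, 135, 136, 137, 135, 137, 139, 141, 140, 142, 142, 142, 139, 136, 137, 138, 141, 138, 141, 141, 142, 138, 137, 138, 138, 141, 159, 160, 157, 156, 155, 156, 155, 155, 152, 155, 153, 154, 154, 150, 140, 135, 148, 148, 146, 150, 126, 67, 61, 62, 60, 58]
```

View pics/w1c.png

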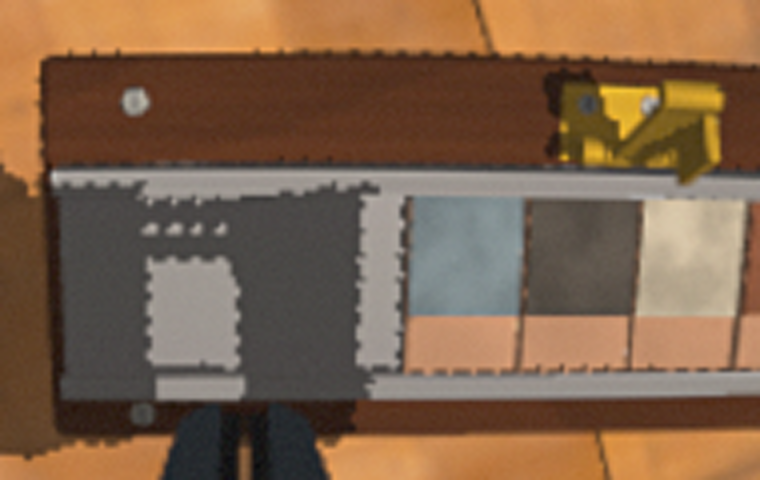

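The tail is at rail y ≈ -54 and the TCP is centred in the slot at y ≈ -96, so I'm descending.

Request:
apply_moves:
  delta_pos:
    - [-0.008, 0, -0.3]
    - [-0.008, 0, -0.6]
    - [-0.008, 0, -0.9]
    - [-0.008, 0, -0.95]
    - [-0.008, 0, -0.95]
  rot:
    - [0, 0, 0]
    - [0, 0, 0]
    - [0, 0, 0]
    - [0, 0, 0]
    - [0, 0, 0]
  hand: [0, 0, 0, 0, 0]

```text
time_s: 3.65
ee_pos: [554.7, -31.1, 38.6]
ee_rot: [-179.9, -0.3, 161.3]
force: [0.2, -0.1, 0.4]
gripper_width: 0.5
gripper_force: 0.0
```

Run:
```python
from h import *
s=env.state();p=viewer.grab_frame("wrist");v=np.array([586.5,60,-18.6])
print(s["ee_pos"],w2r(v,s["ee_pos"]),s["force"])
# draw predicted TCP and fingertips footprint
im=p["pixels"].copy()
save({"pixels":im},"w2")
p=viewer.grab_frame("top");q=proj(p,s["ee_pos"]);print(q)
```

```text
[554.65194196 -31.14214953  38.56154598] [ -1.11394626 -96.53988474] [ 0.22990651 -0.12236931  0.35317706]
[404.23407493 198.07360599]
```

View pics/w2.png

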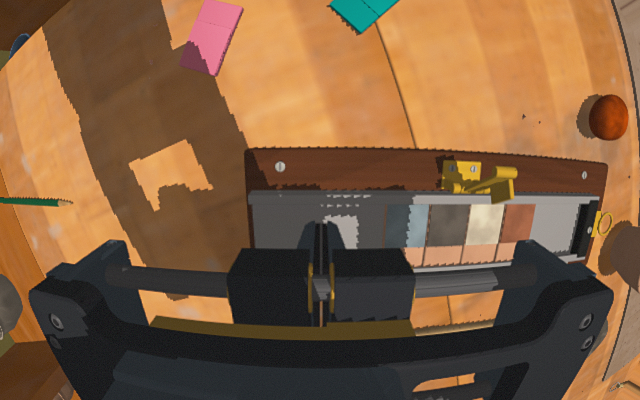

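The tips hang above the slot at (320,222), with the near lip at row ~200 and the tile tail at column ~388. I'm lowering into the channel slowly.

Request:
apply_moves:
  delta_pos:
    - [0.005, 0, -0.07]
    - [0.005, 0, -0.12]
    - [0.005, 0, -0.16]
    - [0.005, 0, -0.19]
    - [0.005, 0, -0.19]
    - [0.005, 0, -0.19]
  rot:
    - [0, 0, 0]
    - [0, 0, 0]
    - [0, 0, 0]
    - [0, 0, 0]
    - [0, 0, 0]
    - [0, 0, 0]
  hand: [0, 0, 0, 0, 0, 0]

```text
time_s: 4.25
ee_pos: [556.9, -32.0, 17.0]
ee_rot: [-180.0, -0.0, 161.3]
force: [0.1, -1.0, 0.6]
gripper_width: 0.3
gripper_force: 0.0
```

Request:
apply_moves:
  delta_pos:
    - [0, 0, -0.01]
    - [0, 0, -0.02]
    - [0, 0, -0.02]
    - [0, 0, -0.02]
  rot:
    - [0, 0, 0]
    - [0, 0, 0]
    - [0, 0, 0]
    - [0, 0, 0]
  hand: [0, 0, 0, 0]

```text
time_s: 4.58
ee_pos: [557.0, -31.9, 14.8]
ee_rot: [180.0, 0.0, 161.3]
force: [0.0, 0.0, -0.4]
gripper_width: 0.1
gripper_force: 0.0
```

Request:
apply_moves:
  delta_pos:
    - [0.013, 0.04, 0]
    - [0.027, 0.079, 0]
    - [0.04, 0.119, 0]
    - [0.051, 0.15, 0]
    - [0.056, 0.166, 0]
    - [0.061, 0.182, 0]
    - [0.067, 0.198, 0]
    - [0.072, 0.213, 0]
    - [0.077, 0.229, 0]
    - [0.082, 0.245, 0]
  rot:
    - [0, 0, 0]
    - [0, 0, 0]
    - [0, 0, 0]
    - [0, 0, 0]
    - [0, 0, 0]
    - [0, 0, 0]
    - [0, 0, 0]
    - [0, 0, 0]
    - [0, 0, 0]
    - [0, 0, 0]
  hand: [0, 0, 0, 0, 0, 0, 0, 0, 0, 0]

```text
time_s: 5.42
ee_pos: [566.8, -2.4, 14.8]
ee_rot: [180.0, -0.0, 161.3]
force: [0.4, -1.4, 0.3]
gripper_width: 0.1
gripper_force: 0.0
```

Request:
apply_moves:
  delta_pos:
    - [0.005, 0.016, 0]
    - [0.011, 0.032, 0]
    - [0.016, 0.047, 0]
    - [0.021, 0.063, 0]
    - [0.027, 0.079, 0]
    - [0.032, 0.095, 0]
    - [0.037, 0.111, 0]
    - [0.043, 0.126, 0]
    - [0.048, 0.142, 0]
    - [0.053, 0.158, 0]
  rot:
    - [0, 0, 0]
    - [0, 0, 0]
    - [0, 0, 0]
    - [0, 0, 0]
    - [0, 0, 0]
    - [0, 0, 0]
    - [0, 0, 0]
    - [0, 0, 0]
    - [0, 0, 0]
    - [0, 0, 0]
  hand: [0, 0, 0, 0, 0, 0, 0, 0, 0, 0]

```text
time_s: 6.25
ee_pos: [573.2, 16.6, 14.8]
ee_rot: [180.0, -0.0, 161.3]
force: [-0.8, -0.6, -0.5]
gripper_width: 0.3
gripper_force: 0.2
```

Run:
```python
from h import *
s=env.state();p=viewer.grab_frame("wrist");v=np.array([586.5,60,-18.6])
print(s["ee_pos"],w2r(v,s["ee_pos"]),s["force"])
cv2.imwrite("pics/w3.png",cv2.resize(p["pixels"][130:330,230:640,::-1],None,fx=1.9,fy=1.9,interpolation=2))
```

```text
[573.23085445  16.60687957  14.76959566] [  1.26456274 -45.35894625] [-0.77977695 -0.56827536 -0.50495882]
```

View pics/w3.png

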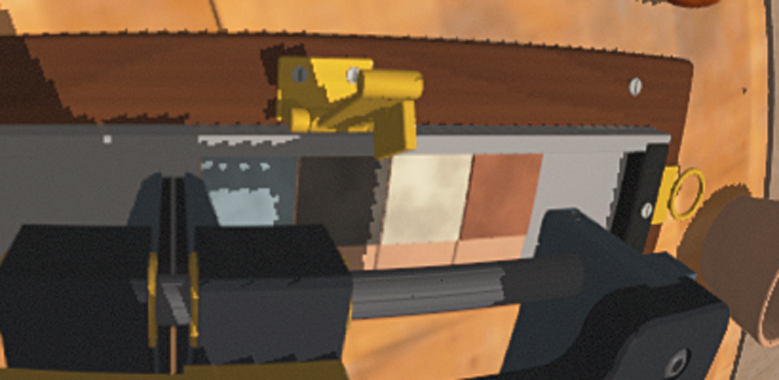

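The fingers are behind the blue-grey tile and the row is closed up. The gap to the stop is about 40 mm, and the keeper is clear. I'm continuing the push steadily.

Request:
apply_moves:
  delta_pos:
    - [0.008, 0.024, 0]
    - [0.016, 0.047, 0]
    - [0.024, 0.071, 0]
    - [0.032, 0.095, 0]
    - [0.04, 0.118, 0]
    - [0.048, 0.142, 0]
    - [0.056, 0.166, 0]
    - [0.064, 0.19, 0]
    - [0.072, 0.213, 0]
    - [0.08, 0.237, 0]
  rot:
    - [0, 0, 0]
    - [0, 0, 0]
    - [0, 0, 0]
    - [0, 0, 0]
    - [0, 0, 0]
    - [0, 0, 0]
    - [0, 0, 0]
    - [0, 0, 0]
    - [0, 0, 0]
    - [0, 0, 0]
  hand: [0, 0, 0, 0, 0, 0, 0, 0, 0, 0]

```text
time_s: 7.13
ee_pos: [582.8, 45.1, 14.7]
ee_rot: [180.0, -0.0, 161.3]
force: [-0.2, -0.1, 0.5]
gripper_width: 0.1
gripper_force: 0.2
```

Request:
apply_moves:
  delta_pos:
    - [0.004, 0.012, 0]
    - [0.008, 0.024, 0]
    - [0.012, 0.036, 0]
    - [0.016, 0.047, 0]
    - [0.019, 0.055, 0]
    - [0.021, 0.063, 0]
    - [0.021, 0.063, 0]
  rot:
    - [0, 0, 0]
    - [0, 0, 0]
    - [0, 0, 0]
    - [0, 0, 0]
    - [0, 0, 0]
    - [0, 0, 0]
    - [0, 0, 0]
  hand: [0, 0, 0, 0, 0, 0, 0]

```text
time_s: 7.72
ee_pos: [585.4, 52.6, 14.8]
ee_rot: [180.0, 0.0, 161.3]
force: [0.1, 0.1, 0.2]
gripper_width: 0.6
gripper_force: 0.1
```

Run:
```python
from h import *
s=env.state();p=viewer.grab_frame("wrist");v=np.array([586.5,60,-18.6])
print(s["ee_pos"],w2r(v,s["ee_pos"]),s["force"])
cv2.imwrite("pics/w4.png",cv2.resize(p["pixels"][130:330,230:640,::-1],None,fx=1.9,fy=1.9,interpolation=2))
```

```text
[585.36832069  52.57425294  14.78194072] [ 1.29594125 -7.39884813] [0.10700347 0.12230892 0.18566403]
```

View pics/w4.png

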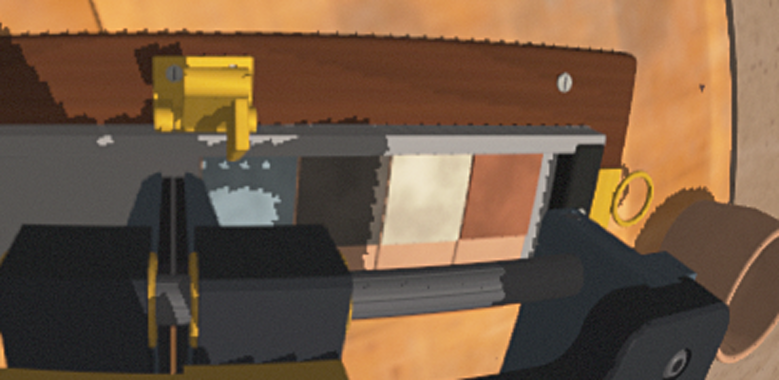

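The brown tile's head is at (543,185) and the stop's face at about (555,185), so a few millimetres remain. I'm creeping forward and watching the force.

Request:
apply_moves:
  delta_pos:
    - [0.003, 0.008, 0]
    - [0.005, 0.016, 0]
    - [0.008, 0.024, 0]
    - [0.011, 0.032, 0]
    - [0.011, 0.032, 0]
  rot:
    - [0, 0, 0]
    - [0, 0, 0]
    - [0, 0, 0]
    - [0, 0, 0]
    - [0, 0, 0]
  hand: [0, 0, 0, 0, 0]

```text
time_s: 8.18
ee_pos: [586.7, 56.5, 14.8]
ee_rot: [180.0, 0.0, 161.3]
force: [0.9, 0.3, 0.2]
gripper_width: 0.7
gripper_force: 0.1
```

Request:
apply_moves:
  delta_pos:
    - [0.003, 0.008, 0]
    - [0.005, 0.016, 0]
    - [0.005, 0.016, 0]
  rot:
    - [0, 0, 0]
    - [0, 0, 0]
    - [0, 0, 0]
  hand: [0, 0, 0]

```text
time_s: 8.43
ee_pos: [587.3, 58.4, 14.8]
ee_rot: [180.0, 0.0, 161.3]
force: [0.5, 0.0, 0.7]
gripper_width: 0.3
gripper_force: 0.1
```

Request:
apply_moves:
  delta_pos:
    - [0.003, 0.008, 0]
    - [0.003, 0.008, 0]
    - [0.003, 0.008, 0]
  rot:
    - [0, 0, 0]
    - [0, 0, 0]
    - [0, 0, 0]
  hand: [0, 0, 0]

```text
time_s: 8.68
ee_pos: [587.6, 59.2, 14.8]
ee_rot: [180.0, 0.0, 161.3]
force: [-0.7, 0.8, 0.4]
gripper_width: 0.7
gripper_force: 0.0
```

Request:
apply_moves:
  delta_pos:
    - [0.003, 0.008, 0]
    - [0.003, 0.008, 0]
    - [0.003, 0.008, 0]
  rot:
    - [0, 0, 0]
    - [0, 0, 0]
    - [0, 0, 0]
  hand: [0, 0, 0]

```text
time_s: 8.93
ee_pos: [588.0, 60.2, 14.8]
ee_rot: [180.0, 0.0, 161.3]
force: [0.2, -0.2, 0.0]
gripper_width: 0.4
gripper_force: 0.0
```

Request:
apply_moves:
  delta_pos:
    - [0.003, 0.008, 0]
    - [0.003, 0.008, 0]
    - [0.003, 0.008, 0]
  rot:
    - [0, 0, 0]
    - [0, 0, 0]
    - [0, 0, 0]
  hand: [0, 0, 0]

```text
time_s: 9.18
ee_pos: [588.3, 61.1, 14.8]
ee_rot: [180.0, -0.0, 161.3]
force: [-0.4, 0.2, -0.7]
gripper_width: 0.6
gripper_force: 0.1
```

Request:
apply_moves:
  delta_pos:
    - [0.003, 0.008, 0]
    - [0.003, 0.008, 0]
    - [0.003, 0.008, 0]
  rot:
    - [0, 0, 0]
    - [0, 0, 0]
    - [0, 0, 0]
  hand: [0, 0, 0]

```text
time_s: 9.43
ee_pos: [588.7, 62.1, 14.8]
ee_rot: [180.0, 0.0, 161.3]
force: [0.1, -0.2, 0.3]
gripper_width: 0.5
gripper_force: 0.1
```

Run:
```python
from h import *
s=env.state();p=viewer.grab_frame("wrist");v=np.array([586.5,60,-18.6])
print(s["ee_pos"],w2r(v,s["ee_pos"]),s["force"])
cv2.imwrite("pics/w5.png",cv2.resize(p["pixels"][170:290,300:560,::-1],None,fx=3,fy=3,interpolation=2))
```

```text
[588.6823688   62.08152578  14.76785511] [1.40445819 2.66889122] [ 0.06788227 -0.22750653  0.27782744]
```

View pics/w5.png

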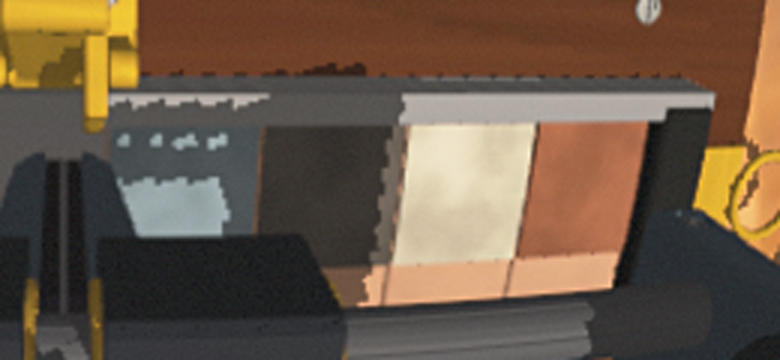

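The brown tile now appears against the stop at crop (645,180), but there is no force yet. I'm creeping on until contact is felt.

Request:
apply_moves:
  delta_pos:
    - [0.003, 0.008, 0]
    - [0.003, 0.008, 0]
    - [0.003, 0.008, 0]
  rot:
    - [0, 0, 0]
    - [0, 0, 0]
    - [0, 0, 0]
  hand: [0, 0, 0]

```text
time_s: 9.73
ee_pos: [589.0, 62.9, 14.8]
ee_rot: [-180.0, -0.0, 161.3]
force: [-0.7, -0.8, 0.3]
gripper_width: 0.3
gripper_force: 0.4
```

Request:
apply_moves:
  delta_pos:
    - [0.003, 0.008, 0]
    - [0.003, 0.008, 0]
    - [0.003, 0.008, 0]
  rot:
    - [0, 0, 0]
    - [0, 0, 0]
    - [0, 0, 0]
  hand: [0, 0, 0]

```text
time_s: 9.98
ee_pos: [589.0, 63.2, 14.7]
ee_rot: [-179.9, -0.0, 161.3]
force: [-1.3, -5.2, 1.2]
gripper_width: 0.3
gripper_force: 2.5
```

Contact with the stop reads 5 N. I'll press slightly more to confirm it is firm.

Request:
apply_moves:
  delta_pos:
    - [0.003, 0.008, 0]
    - [0.003, 0.008, 0]
    - [0.003, 0.008, 0]
  rot:
    - [0, 0, 0]
    - [0, 0, 0]
    - [0, 0, 0]
  hand: [0, 0, 0]

```text
time_s: 10.23
ee_pos: [589.0, 63.3, 14.7]
ee_rot: [-179.8, -0.0, 161.3]
force: [-2.5, -7.0, 0.4]
gripper_width: 0.3
gripper_force: 3.9
```

The row is firmly home: it stalls at 7 N with no further travel. I back off, lift, and move round to the robot side of the keeper.

Request:
apply_moves:
  delta_pos:
    - [-0.013, -0.04, 0]
    - [-0.03, -0.09, 0]
    - [-0.03, -0.09, 0.2]
    - [-0.03, -0.09, 0.5]
    - [-0.03, -0.09, 0.85]
    - [-0.03, -0.09, 0.85]
    - [-0.03, -0.09, 0.85]
  rot:
    - [0, 0, 0]
    - [0, 0, 0]
    - [0, 0, 0]
    - [0, 0, 0]
    - [0, 0, 0]
    - [0, 0, 0]
    - [0, 0, 0]
  hand: [0, 0, 0, 0, 0, 0, 0]

```text
time_s: 10.82
ee_pos: [588.1, 54.5, 119.7]
ee_rot: [179.8, 0.4, 161.3]
force: [0.4, 0.1, -0.3]
gripper_width: 0.4
gripper_force: 0.0
```

Request:
apply_moves:
  delta_pos:
    - [-0.25, 0.11, 0]
    - [-0.5, 0.22, 0]
    - [-0.74, 0.32, 0]
    - [-0.74, 0.32, 0]
    - [-0.74, 0.32, 0]
  rot:
    - [0, 0, 0]
    - [0, 0, 0]
    - [0, 0, 0]
    - [0, 0, 0]
    - [0, 0, 0]
  hand: [0, 0, 0, 0, 0]

```text
time_s: 11.23
ee_pos: [495.4, 92.9, 115.7]
ee_rot: [-180.0, -0.1, 161.4]
force: [0.3, -0.4, -0.1]
gripper_width: 0.0
gripper_force: 0.0
```

Run:
```python
from h import *
s=env.state();p=viewer.grab_frame("wrist");v=np.array([586.5,60,-18.6])
print(s["ee_pos"],w2r(v,s["ee_pos"]),s["force"])
for q,z in (("keeper_edge",65),("stop_face",12),("tile",12)):
    for d in spotter.landmark_of(p,q)[:6]:
        X=wray(p,s,d["position"],z);print(q,round(d["score"],2),np.round(d["position"]),X.round(1),w2r(v,X).round(1))
save(p,"w6")
```

```text
[495.4266881   92.92865747 115.71129724] [-96.81930986   2.16006068] [ 0.26263557 -0.41919471 -0.07387574]
stop_face 0.61 [437. 287.] [628.  182.1  12. ] [  0.4 128.9]
tile 0.7 [151. 158.] [400.  -52.7  12. ] [-140.9 -166.3]
tile 0.64 [253. 125.] [409.8  58.2  12. ] [-166.8  -58.1]
tile 0.64 [353.  65.] [387.5 159.4  12. ] [-220.3   30.7]
tile 0.49 [428. 287.] [625.  172.4  12. ] [  0.6 118.8]
```

View pics/w6.png

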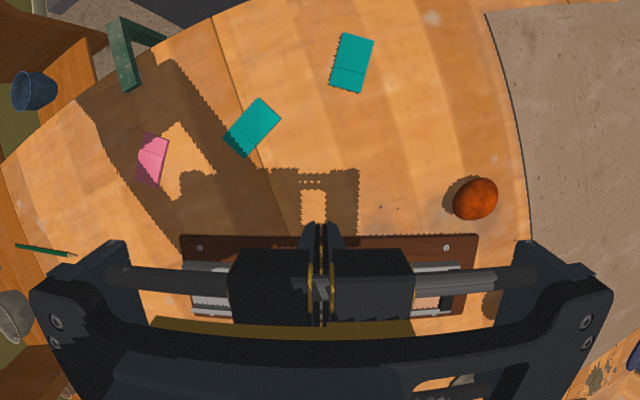

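This shows the gripper on the robot side of the rail with the keeper hidden behind the fingers at about (320,240). The pebble at (475,198) is undisturbed and clear. I'm descending to z ≈ 50 and pushing the leaf over.

Request:
apply_moves:
  delta_pos:
    - [0, 0, -0.25]
    - [0, 0, -0.45]
    - [0, 0, -0.54]
    - [0, 0, -0.54]
    - [0, 0, -0.54]
  rot:
    - [0, 0, 0]
    - [0, 0, 0]
    - [0, 0, 0]
    - [0, 0, 0]
    - [0, 0, 0]
  hand: [0, 0, 0, 0, 0]

```text
time_s: 11.85
ee_pos: [497.9, 92.2, 51.4]
ee_rot: [-180.0, -0.1, 161.2]
force: [0.6, 0.1, -0.1]
gripper_width: 0.6
gripper_force: 0.0
```

Request:
apply_moves:
  delta_pos:
    - [0.032, -0.011, 0]
    - [0.063, -0.021, 0]
    - [0.095, -0.032, 0]
    - [0.119, -0.04, 0]
    - [0.142, -0.048, 0]
    - [0.166, -0.056, 0]
    - [0.19, -0.064, 0]
    - [0.213, -0.072, 0]
    - [0.237, -0.08, 0]
  rot:
    - [0, 0, 0]
    - [0, 0, 0]
    - [0, 0, 0]
    - [0, 0, 0]
    - [0, 0, 0]
    - [0, 0, 0]
    - [0, 0, 0]
    - [0, 0, 0]
    - [0, 0, 0]
  hand: [0, 0, 0, 0, 0, 0, 0, 0, 0]

```text
time_s: 12.6
ee_pos: [526.0, 82.8, 52.0]
ee_rot: [180.0, -0.0, 161.3]
force: [-1.2, 0.6, 0.4]
gripper_width: 0.4
gripper_force: 0.1
```

Request:
apply_moves:
  delta_pos:
    - [0.024, -0.008, 0]
    - [0.047, -0.016, 0]
    - [0.071, -0.024, 0]
    - [0.095, -0.032, 0]
    - [0.119, -0.04, 0]
    - [0.142, -0.048, 0]
    - [0.166, -0.056, 0]
    - [0.19, -0.064, 0]
    - [0.213, -0.072, 0]
  rot:
    - [0, 0, 0]
    - [0, 0, 0]
    - [0, 0, 0]
    - [0, 0, 0]
    - [0, 0, 0]
    - [0, 0, 0]
    - [0, 0, 0]
    - [0, 0, 0]
    - [0, 0, 0]
  hand: [0, 0, 0, 0, 0, 0, 0, 0, 0]

```text
time_s: 13.35
ee_pos: [551.7, 74.1, 52.0]
ee_rot: [180.0, 0.0, 161.3]
force: [-0.7, -0.1, -0.3]
gripper_width: 0.5
gripper_force: 0.0
```

Run:
```python
from h import *
s=env.state();v=np.array([586.5,60,-18.6])
print(w2r(v,s["ee_pos"]),s["force"],s["time_s"])
for n in("wrist","top","scene"):
    p=viewer.grab_frame(n);save(p,"k_"+n)
    for d in spotter.landmark_of(p,"keeper_edge")[:3]:
        X=[(wray(p,s,d["position"],z) if n=="wrist" else ray_pt(p,d["position"],z)) for z in(27,60)]
        print(n,round(d["score"],2),np.round(d["position"]),[w2r(v,x).round(1) for x in X])
```

```text
[-37.53818275   2.29558452] [-0.7137887  -0.06346393 -0.32801725] 13.35
wrist 0.27 [506. 142.] [array([-103.6,  134.8]), array([-105.8,  112.6])]
scene 0.66 [376. 215.] [array([14.8, 38.4]), array([-10.4, -16.9])]
```

Request:
apply_moves:
  delta_pos:
    - [-0.2, 0.067, 0]
    - [-0.4, 0.134, 0]
    - [-0.6, 0.2, 0.1]
    - [-0.8, 0.27, 0.5]
    - [-0.8, 0.27, 0.9]
    - [-0.8, 0.27, 0.9]
  rot:
    - [0, 0, 0]
    - [0, 0, 0]
    - [0, 0, 0]
    - [0, 0, 0]
    - [0, 0, 0]
    - [0, 0, 0]
  hand: [0, 0, 0, 0, 0, 0]

```text
time_s: 14.15
ee_pos: [455.7, 107.5, 164.3]
ee_rot: [179.8, 0.3, 161.3]
force: [1.4, 0.6, 1.1]
gripper_width: 0.5
gripper_force: 0.0
```

Request:
apply_moves:
  delta_pos:
    - [-0.3, 0.4, 0.3]
    - [-0.6, 0.8, 0.5]
    - [-0.8, 0.9, 0.5]
    - [-0.8, 0.9, 0.5]
    - [-0.8, 0.9, 0.5]
  rot:
    - [0, 0, 0]
    - [0, 0, 0]
    - [0, 0, 0]
    - [0, 0, 0]
    - [0, 0, 0]
  hand: [0, 0, 0, 0, 0]

```text
time_s: 14.57
ee_pos: [356.5, 217.7, 222.0]
ee_rot: [179.8, 0.0, 161.6]
force: [0.6, 0.1, -0.0]
gripper_width: 0.2
gripper_force: 0.0
```

Run:
```python
from h import *
s=env.state();v=np.array([586.5,60,-18.6]);print(s["ee_pos"],s["time_s"])
for n in("top","scene"):
    p=viewer.grab_frame(n);save(p,"f_"+n)
    print(n,{a:proj(p,r2w(v,(-36+42.5*np.cos(a),0,27+42.5*np.sin(a)))).round(1).tolist() for a in(0,.2,.5,1,1.57,2)})
    for d in spotter.landmark_of(p,"keeper_edge")[:3]: print("edge",round(d["score"],2),np.round(d["position"],1))
    for q,z in(("tile",12),("bisque_cup",0),("glaze_brush",0),("polish_stone",0),("stop_face",12)):
        for d in spotter.landmark_of(p,q)[:7]:
            X=ray_pt(p,d["position"],z);print(q,round(d["score"],2),X.round(1),w2r(v,X).round(1))
    hsv=cv2.cvtColor(p["pixels"],cv2.COLOR_RGB2HSV)
    m=cv2.inRange(hsv,(20,110,90),(32,255,255));k,l,st,c=cv2.connectedComponentsWithStats(m)
    print([(st[i].tolist()) for i in range(1,k) if st[i,4]>8 and 280<c[i][0]<440 and 140<c[i][1]<260])
```

```text
[356.46994448 217.69661233 222.03916828] 14.5667
top {0: [362.6, 181.2], 0.2: [362.8, 181.0], 0.5: [362.5, 182.2], 1: [360.9, 187.6], 1.57: [357.6, 197.5], 2: [354.8, 205.6]}
edge 0.45 [365.8 181.5]
tile 0.88 [410.5  55.8  12. ] [-165.4  -60.2]
tile 0.86 [390.  160.6  12. ] [-218.3   32.7]
tile 0.84 [406.9 -55.6  12. ] [-133.4 -166.9]
tile 0.62 [618.3 132.8  12. ] [ 6.9 79.1]
tile 0.55 [589.6  78.4  12. ] [-3.  18.5]
tile 0.48 [626.8 160.7  12. ] [  6.1 108.3]
tile 0.48 [687.7  56.   12. ] [97.2 28.5]
bisque_cup 0.74 [694.  281.5   0. ] [ 31.3 244.2]
glaze_brush 0.9 [695.   53.6   0. ] [104.9  28.5]
polish_stone 0.71 [541.8 233.6   0. ] [-97.7 150.2]
stop_face 0.78 [631. 188.  12.] [  1.4 135.5]
[[287, 156, 13, 13, 77], [348, 180, 18, 29, 221]]
scene {0: [378.8, 224.2], 0.2: [378.7, 220.7], 0.5: [377.2, 216.0], 1: [371.2, 210.2], 1.57: [360.9, 208.6], 2: [352.5, 211.3]}
edge 0.59 [377.1 224.9]
tile 0.96 [391.6 -71.9  12. ] [-142.7 -187.2]
tile 0.81 [404.   44.2  12. ] [-167.9  -73.2]
tile 0.8 [381.8 147.5  12. ] [-221.9   17.6]
tile 0.65 [604.8 134.1  12. ] [-6.3 76. ]
tile 0.62 [633.1 182.2  12. ] [  5.2 130.6]
tile 0.58 [600.6 104.4  12. ] [-0.8 46.6]
tile 0.4 [597.7  87.1  12. ] [ 1.9 29.3]
bisque_cup 0.83 [701.1 291.2   0. ] [ 34.9 255.7]
glaze_brush 0.71 [686.   55.1   0. ] [95.9 27.1]
polish_stone 0.78 [527.6 226.2   0. ] [-108.8  138.8]
stop_face 0.84 [627.7 187.4  12. ] [ -1.6 133.9]
[]
```

Run:
```python
from h import *
s=env.state()
for i in range(3):
    p=viewer.grab_frame("scene")
    print([np.round(d["position"],1) for d in spotter.landmark_of(p,"keeper_edge")[:1]])
v=np.array([586.5,60,-18.6]);p=viewer.grab_frame("wrist")
print({a:wproj(p,s,r2w(v,(-36+42.5*np.cos(a),0,27+42.5*np.sin(a)))).round(1).tolist() for a in(0,.15,.3)},[np.round(d["position"],1) for d in spotter.landmark_of(p,"keeper_edge")[:2]])
p=viewer.grab_frame("scene");im=p["pixels"].astype(int)
print("brass"); b=(im[...,0]-im[...,2]>75)&(im[...,1]-im[...,2]>55)
for r in range(205,240): print(r,"".join("#" if x else "." for x in b[r,340:400]))
print("hinge,edge0,edge.15:",[proj(p,r2w(v,o)).round(1) for o in((-36,0,27),(6.5,0,27),(6,0,33.4))])
```

```text
[array([376.6, 223.9])]
[array([377.3, 225.7])]
[array([373.3, 224.4])]
{0: [274.2, 350.1], 0.15: [273.7, 352.6], 0.3: [273.1, 354.7]} []
brass
205 ............................................................
206 ............................................................
207 ............................................................
208 ............................................................
209 ............................................................
210 ............................................................
211 ............................................................
212 ............................................................
213 ............................................................
214 ............................................................
215 ............................................................
216 ............................................................
217 ............................................................
218 ............................................................
219 ..........................................
[... 709 characters left out ...]
........................
231 ..........#...##............................................
232 ...........#..###...........................................
233 ...........#######..........................................
234 ............######..........................................
235 .............#...##.........................................
236 .............#...##.........................................
237 ..............######........................................
238 ............................................................
239 ............................................................
hinge,edge0,edge.15: [array([359.7, 226.8]), array([378.8, 224.2]), array([378.8, 221.6])]
```

The keeper edge is seen at row 224–225.7; shut predicts 224.2 and propped on a tile 221.6. The leaf is therefore lying flat and shut, the bystanders haven't moved, and the arm is clear.

```bash
python3 -c "
from workcell import env
print(env.job_done())"
```

```text
the job is handed in; nothing more can be done
None
```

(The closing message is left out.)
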